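Nest the mixing cups and scan them back into stock

ROBOT

A 6-joint arm with a two-finger parallel gripper is mounted at the origin on the work surface. World frame = base frame: x ahead of the robot, y to its left, z up, the work surface at z = 0. Lengths are in m, angles in rad, forces in N, time in s.
With the tool pointing down it reaches from about 0.325 to 0.775 m from the base axis. Payload 9.3 kg.
Tool frame: the origin (TCP) lies midway between the tips of the shut fingers; the grasp point (between the pads) lies 19 mm behind it; z points along the fingers, x is the direction in which the jaws open and shut, and the axes are right-handed (so a half turn about z gives the same grasp; the last joint's range is limited). The gripper opens to 85 mm and grips with 20 to 120 N. Pads are 22 mm wide; open, the fingers measure 114 mm over their backs; the gripper's body (76 mm by 85 mm) begins 54 mm behind the grasp point. The pads swing forward as they close: fully open they stand 13 mm farther back than shut.
Start: joints at [1.091, 0.259, 0.021, 1.334, 0, 1.418], TCP at [0.177, 0.521, 0.231] pointing down, gripper open.
Joint ranges: [-3.04, 3.04], [-0.91, 1.82], [-1.04, 1.36], [-1.92, 1.95], [-1.52, 1.45], [-3.14, 3.14]. Speed limits (rad/s): [2.22, 2.22, 2.79, 3.14, 3.14, 3.14].

INTERFACE

Orientations are given as a rotation vector (axis times angle).
In Python, from rig import arm, read_camera gives the robot as it stands. The module is installed in compiled form; this text tells all that it offers.
- The arm moves only by the tool jog_arm, never from a script. Its argument "steps" is a list of rows, each a list of 6 numbers: the shift along the world's x, y, z as a fraction of full scale, then the turn, a rotation vector about the world's x, y, z as a fraction of full scale. In form: [[x, y, z, rx, ry, rz], ...]. A call has 1 to 10 rows; each row is the pose to reach, as a shift and turn from the pose measured when the call began; what a row does not reach only later rows make up. Full scale, the value 1, is 100 mm for a shift and 45 degrees for a turn. A row lasts 1/10 s, in which the tool goes at most 50 mm and 8.59 degrees, less where a joint would pass 70% of its speed; a pose out of reach is approached as far as the arm can. A call with a number of a shift or a turn outside -1 to 1 is refused whole. A call with a gripper value outside its range is refused whole. "claw" is the closure, from -1 (fully open) to 1 (shut), set as the call begins (left out, the last holds). The fingers move at their own pace and stop on an object; "grip_force" is the grip in N (left out, the last holds). Time passes only in rows, so rows that repeat a pose let the fingers close. It gives the time, the measured TCP pose, the force and the opening at its end, in the units of the state.
- arm.sense(): the state, without advancing time (a new reading comes with each control period).
- read_camera(name): name is "side" or "top" or "wrist"; returns a dict with "img" (480x640x3 uint8, blue, green, red), "fx", "fy", "cx", "cy" (pixels), "k1" (the pictures are not rectified: a ray, as slopes to the right and down, at radius r is drawn at 1 + k1 r^2 times it, then the intrinsics apply), "xyz" and "attitude" of the camera in the world. Camera axes: x right, y down, z forward; pixel columns grow to the right and rows downward; lengths in m; the calibration is good to about 2 mm. A picture is of the moment at which its call begins. There is no depth.
- arm.sign_off(): hands the job in, once; it reports no verdict.
The state is a dict: "clock": time; "q": joint angles; "dq": joint speeds; "effort": joint torques, N m; "position": TCP position; "orientation": TCP orientation; "ft_force": force on the tool from outside, world axes, zero at the start; "torque": the same for the moment, N m; "width": finger opening in m.
Only numpy, scipy, OpenCV 4.12 (cv2) and the standard library are available. Lean on these libraries where they do the work, as an engineer would, in place of code of your own. Each camera call takes 0.05 s, during which the arm holds its last target. There are 200 camera calls.

TASK

Book the returned set of four upside-down mixing cups back into stock: leaving the smallest where it stands on the round black pad, lower the others over it one at a time in order of size, smallest to largest, so that each is fully down and covers the one before. Then pick up the hand scanner, hold it steady for a second with its reading face squarely towards the sloped barcode label and about 10 cm from it, and stand it back upright in the middle of its blue mat. Put everything down gently without dropping it, knock no cup over, and leave the other things on the bench where they are.

Things in the scene. Friction and masses are not known exactly. Their poses are not given: they have to be found in the camera images.
- cup_a: Smallest mixing cup, yellow plastic, standing upside down (mouth down): round, outside diameter 46 mm at the mouth tapering evenly to 32 mm at the closed end on top, 66 mm tall, wall 3 mm, closed end 4 mm thick. Origin at the centre of the mouth (the underside as it stands), z up towards the closed end. It starts in the middle of the pad and stays there
- cup_b: Second mixing cup, green plastic, standing upside down (mouth down): round, outside diameter 58 mm at the mouth tapering evenly to 42 mm at the closed end on top, 78 mm tall, wall 3 mm, closed end 4 mm thick. Origin at the centre of the mouth (the underside as it stands), z up towards the closed end
- cup_c: Third mixing cup, orange plastic, standing upside down (mouth down): round, outside diameter 70 mm at the mouth tapering evenly to 52 mm at the closed end on top, 90 mm tall, wall 3 mm, closed end 4 mm thick. Origin at the centre of the mouth (the underside as it stands), z up towards the closed end
- cup_d: Largest mixing cup, blue plastic, standing upside down (mouth down): round, outside diameter 82 mm at the mouth tapering evenly to 62 mm at the closed end on top, 102 mm tall, wall 3 mm, closed end 4 mm thick. Origin at the centre of the mouth (the underside as it stands), z up towards the closed end. Best gripped across the diameter from above, near the closed end
- pad: fixed flat black rubber disc, 110 mm diameter, 6 mm thick, on which the cups are nested. Origin at the centre of its underside
- scanner: hand scanner of 160 g standing upright on its reading face: grey head 62 x 52 mm (its x, y) and 34 mm tall at the bottom, above it an upright black handle 34 mm (x) by 30 mm (y), up to 124 mm above the underside, yellow cap on top. Origin at the centre of the underside, which is the reading face; it looks along the scanner's -z
- focus (a point): the scanner's reading point, 100 mm straight out in front of its reading face (at 0, 0, -100 mm in the scanner's frame); it moves with the scanner and should be brought onto the middle of the label
- mat: fixed blue mat, 110 x 110 mm, 4 mm thick, on which the scanner stands. Origin at the centre of its underside
- label: white barcode label, 45 x 64 mm, on a fixed sloped grey block (85 x 95 mm on the bench, about 60 mm tall), its face tilted back 0.5 rad from horizontal and looking up and towards the robot. Origin at its middle; z is the outward normal of its face
- glue: slim white glue bottle with red cap, 34 mm diameter, 120 mm tall; bystander. Origin at the centre of its underside
- measure: yellow tape measure lying flat, 65 x 60 mm, 34 mm tall; bystander. Origin at the centre of its underside
- can: red spray can, 52 mm diameter, 150 mm tall; bystander. Origin at the centre of its underside
- driver: screwdriver lying down with an orange handle, about 200 mm long along its x, under 35 mm high; bystander. Origin at the centre of its underside
- jar: small glass jar with steel cap, 44 mm diameter, 70 mm tall; bystander. Origin at the centre of its underside
- pack: cardboard box 60 x 90 mm, 35 mm tall; bystander. Origin at the centre of its underside

How it is judged:
On the way, in this order (a step that is already met when the one before it is completed fails the run):
1. the green cup is fully down over the yellow one on the pad and let go (horizontal distance between cup_a and pad below 0.015 m and z of each of cup_a, cup_b in the frame of pad below 0.011 m and angle between each of cup_a, cup_b's own z axis and vertical below 0.06 rad and horizontal distance between cup_b and cup_a below 0.006 m and contact force between the fingers and cup_b below 0.1 N and linear speed of cup_b below 0.03 m/s), for 0.1 s.
2. the orange cup is fully down over the green one and let go (horizontal distance between cup_a and pad below 0.015 m and z of each of cup_a, cup_b, cup_c in the frame of pad below 0.011 m and angle between each of cup_a, cup_b, cup_c's own z axis and vertical below 0.06 rad and horizontal distance between cup_b and cup_a below 0.006 m and horizontal distance between cup_c and cup_b below 0.006 m and contact force between the fingers and cup_c below 0.1 N and linear speed of cup_c below 0.03 m/s), for 0.1 s.
3. the blue cup is fully down over the orange one and let go (horizontal distance between cup_a and pad below 0.015 m and z of each of cup_a, cup_b, cup_c, cup_d in the frame of pad below 0.011 m and angle between each of cup_a, cup_b, cup_c, cup_d's own z axis and vertical below 0.06 rad and horizontal distance between cup_b and cup_a below 0.006 m and horizontal distance between cup_c and cup_b below 0.006 m and horizontal distance between cup_d and cup_c below 0.006 m and contact force between the fingers and cup_d below 0.1 N and linear speed of cup_d below 0.03 m/s), for 0.1 s.
4. the held scanner is steady (under 30 mm/s), square to the label within 0.3 rad, its reading point within 35 mm of the label's middle, for 0.5 s (distance between focus and label below 0.035 m and angle between the z axis of scanner and the z axis of label, either way round below 0.3 rad and linear speed of scanner below 0.03 m/s and angular speed of scanner below 0.2 rad/s and contact force between the fingers and scanner above 1 N), for 0.5 s.
At the end, for the whole second after the job is handed in: All four cups stand mouth down on the pad, each within 6 mm of the axis of the next smaller one, mouth within 5 mm of the pad's top, upright within 0.06 rad, the yellow one within 15 mm of the pad's middle; the scanner stands upright (0.06 rad) on its mat within 30 mm of its middle; all at rest (horizontal distance between cup_a and pad below 0.015 m and z of each of cup_a, cup_b, cup_c, cup_d in the frame of pad below 0.011 m and angle between each of cup_a, cup_b, cup_c, cup_d, scanner's own z axis and vertical below 0.06 rad and horizontal distance between cup_b and cup_a below 0.006 m and horizontal distance between cup_c and cup_b below 0.006 m and horizontal distance between cup_d and cup_c below 0.006 m and horizontal distance between scanner and mat below 0.03 m and z of scanner in the frame of mat below 0.008 m and linear speed of each of cup_a, cup_b, cup_c, cup_d, scanner below 0.02 m/s); the robot touches nothing.
It fails at once if a cup or the scanner is dropped or flung (faster than 0.7 m/s while the fingers do not touch it) ((linear speed of cup_a above 0.7 m/s and contact force between the fingers and cup_a below 0.05 N) or (linear speed of cup_b above 0.7 m/s and contact force between the fingers and cup_b below 0.05 N) or (linear speed of cup_c above 0.7 m/s and contact force between the fingers and cup_c below 0.05 N) or (linear speed of cup_d above 0.7 m/s and contact force between the fingers and cup_d below 0.05 N) or (linear speed of scanner above 0.7 m/s and contact force between the fingers and scanner below 0.05 N)).
It fails at once if a cup is tipped over (more than 0.9 rad) (angle between any of cup_a, cup_b, cup_c, cup_d's own z axis and vertical above 0.9 rad).
It fails at once if another thing on the bench is moved by more than 30 mm (distance of any of glue, measure, can, driver, jar, pack from where it was at the start of the episode above 0.03 m).
It also fails if it takes over 72 s, if anything falls off the work surface, if the arm or the gripper's body presses on something with over 40 N, if the wrist force passes 120 N, or if a joint passes its speed limit or range.

## Working session

There is one attempt and no reset: what is moved stays moved. The work goes in short steps, Python scripts to look and compute and a tool call to move; the robot and the scene stay as the last step left them, time stands still between calls to the robot, and variables do not carry over. Pictures are saved under pics/ and viewed, about 8 in all and at most 12, crops included, and the job is handed in when it is done.

Besides the shell and the picture viewer there is one more tool, called after "Request:" as name(argument=value, ...) on one line, values as JSON. jog_arm: Moves the arm, as the interface text tells. Shift numbers are shares of 100 mm and turn numbers shares of 45 degrees, none past 1 either way. Its arguments: {"type":"object","properties":{"steps":{"type":"array","items":{"type":"array","items":{"type":"number","minimum":-1,"maximum":1}}},"claw":{"type":"number"},"grip_force":{"type":"number"}},"required":["steps"]}

```bash
mkdir -p pics; cat > h.py <<'E'
import numpy as np, cv2
from scipy.spatial.transform import Rotation as R
from rig import arm, read_camera
def ray(c,u,v):
    x=(u-c["cx"])/c["fx"]; y=(v-c["cy"])/c["fy"]
    K=np.array([[c["fx"],0,c["cx"]],[0,c["fy"],c["cy"]],[0,0,1.]])
    p=cv2.undistortPoints(np.array([[[u,v]]],float),K,np.array([c["k1"],0,0,0,0.]))[0,0]
    d=rot(c)@np.array([p[0],p[1],1]); return np.array(c["xyz"],float),d
def rot(c): 
    a=np.array(c["attitude"],float); return a if a.shape==(3,3) else R.from_rotvec(a).as_matrix()
def onz(c,u,v,z):
    o,d=ray(c,u,v); return o+d*(z-o[2])/d[2]
def proj(c,P):
    p=rot(c).T@(np.array(P,float)-np.array(c["xyz"])); s=p[:2]/p[2]; s=s*(1+c["k1"]*(s@s))
    return np.array([c["fx"]*s[0]+c["cx"],c["fy"]*s[1]+c["cy"]])
def grab(n,f):
    c=read_camera(n); cv2.imwrite("pics/"+f,c["img"]); return c
E
python3 - <<'E'
from h import *
print(arm.sense())
for n in("top","side","wrist"):
    c=grab(n,n+"0.png"); print(n,{k:c[k] for k in c if k!="img"})
E
```

```text
{'clock': 0.0, 'q': array([1.09138257e+00, 2.59235010e-01, 2.07427733e-02, 1.33368313e+00,
       2.36256844e-05, 1.41819377e+00]), 'dq': array([ 0.00181883,  0.00019048,  0.00039319, -0.00036673,  0.00117638,
       -0.00015025]), 'effort': array([-1.87301986e-03, -5.55644739e+01,  3.44530821e+01,  1.33949099e-02,
       -3.63888703e-04,  1.68482188e-05]), 'position': array([0.17643336, 0.52064057, 0.23063542]), 'orientation': array([ 2.55274200e+00,  1.83011536e+00, -1.94831427e-03]), 'ft_force': array([0.50603198, 0.15534458, 0.09146681]), 'torque': array([ 0.03811105,  0.03696628, -0.02688038]), 'width': 0.08553055554519601}
top {'fx': 619.8834796202061, 'fy': 619.8834796202061, 'cx': 319.6559633617773, 'cy': 229.03995713310061, 'k1': -0.21065621324554054, 'xyz': array([ 0.38223027, -0.01374269,  1.59829459]), 'attitude': array([-2.15079644,  2.16390687, -0.10257484])}
side {'fx': 505.70005412897655, 'fy': 505.70005412897655, 'cx': 318.22591361888965, 'cy': 233.63891100935973, 'k1': -0.14643693894545876, 'xyz': array([ 0.13848769, -0.50209653,  0.75633372]), 'attitude': array([-2.30686737,  0.85215404, -0.28961596])}
wrist {'fx': 373.1616749061721, 'fy': 373.1616749061721, 'cx': 314.58423243749115, 'cy': 236.45142104168858, 'k1': -0.07838015749542243, 'xyz': array([0.09899314, 0.54710394, 0.37263332]), 'attitude': array([2.32793769, 1.66861472, 0.27279967])}
```

View pics/top0.png

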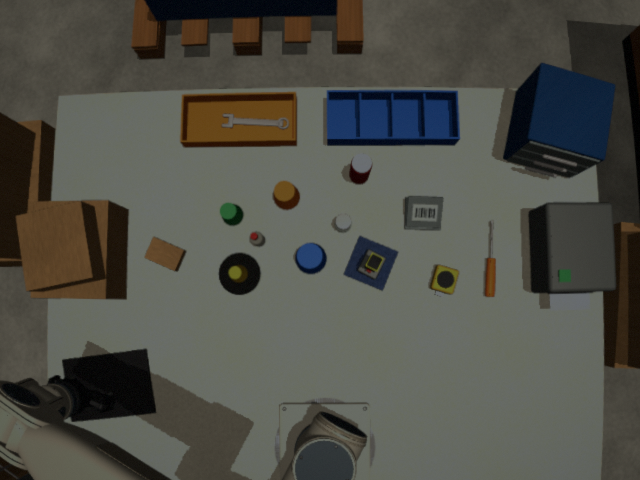

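View pics/side0.png

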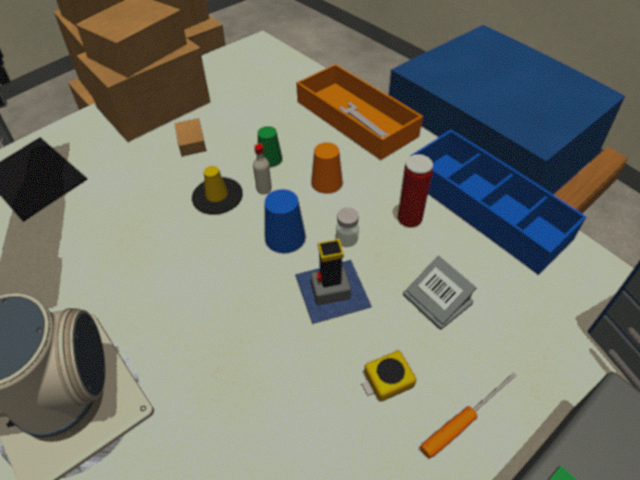

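Top view (+x up, +y left): yellow (236,273) on the pad (239,273), green (230,213), orange (286,194), blue (310,257), scanner (373,263), label (425,213), glue (256,238), jar (343,222), can (361,169). The side view confirms the layout. Next I'll measure them.

```bash
cat >> h.py <<'E'
HS={"cup_a":((20,110,60),(35,255,255)),"cup_b":((50,110,40),(85,255,255)),"cup_c":((8,130,80),(18,255,255)),"cup_d":((100,130,60),(120,255,255))}
HT={"cup_a":.072,"cup_b":.078,"cup_c":.090,"cup_d":.102}
def blob(c,n,u,v,r=40):
    m=cv2.inRange(cv2.cvtColor(c["img"],cv2.COLOR_BGR2HSV),*HS[n])
    k=np.zeros_like(m); cv2.circle(k,(int(u),int(v)),r,255,-1)
    cs,_=cv2.findContours(m&k,cv2.RETR_EXTERNAL,cv2.CHAIN_APPROX_NONE)
    return max(cs,key=cv2.contourArea)
def axis(c,cnt,h):
    # silhouette moved to mid height: centroid
    M=cv2.moments(cnt); u,v=M["m10"]/M["m00"],M["m01"]/M["m00"]
    return (u,v),onz(c,u,v,h)
E
python3 - <<'E'
from h import *
t=read_camera("top"); s=read_camera("side")
T={"cup_a":(236,273),"cup_b":(230,213),"cup_c":(286,194),"cup_d":(310,257)}
S={"cup_a":(213,184),"cup_b":(268,147),"cup_c":(327,168),"cup_d":(284,220)}
for n in T:
    z0=.006 if n=="cup_a" else 0; H=HT[n]
    for c,P,f in((t,T,.6),(s,S,.5)):
        cnt=blob(c,n,*P[n]); uv,p=axis(c,cnt,z0+(H-z0)*f)
        print(n,np.round(uv,1),cv2.contourArea(cnt),cv2.boundingRect(cnt),np.round(p,4))
for nm,u,v,z in(("pad",239,273,.006),("glue",256,238,.11),("can",361,166,.14),("jar",343,222,.06),("mat",371,263,.004),("scan cap",374,262,.126),("label",425,213,.045),("meas",446,280,.03),("pack",165,254,.035)):
    print(nm,np.round(onz(t,u,v,z),3))
for nm,u,v,z in(("mat",334,292,.004),("scan cap",331,248,.128),("label",440,288,.045)):
    print(nm,np.round(onz(s,u,v,z),3))
a=np.hstack([cv2.resize(t["img"][225:300,330:480],(600,300),interpolation=2),]); 
b=cv2.resize(s["img"][230:330,290:490],(600,300),interpolation=2)
cv2.imwrite("pics/crop1.png",np.vstack([a,b]))
E
```

```text
cup_a [234.8 272.3] 123.5 (228, 266, 14, 14) [0.4462 0.2241 0.0456]
cup_a [214.1 184.7] 591.5 (204, 166, 24, 36) [0.4452 0.2129 0.039 ]
cup_b [228.2 210.9] 195.5 (220, 203, 17, 17) [0.6023 0.2422 0.0468]
cup_b [269.7 144.5] 521.0 (258, 127, 23, 39) [0.6075 0.2393 0.039 ]
cup_c [279.3 185.6] 6.0 (276, 182, 9, 12) [0.6649 0.1113 0.054 ]
cup_c [326.3 168.3] 1182.5 (312, 143, 30, 50) [0.6461 0.0925 0.045 ]
cup_d [309.4 255.6] 493.0 (297, 243, 26, 26) [0.4863 0.0352 0.0612]
cup_d [283.  221.3] 1930.0 (265, 190, 39, 62) [0.485 0.03  0.051]
pad [0.446 0.219 0.006]
glue [0.526 0.163 0.11 ]
can [ 0.695 -0.092  0.14 ]
jar [ 0.57  -0.049  0.06 ]
mat [ 0.47  -0.121  0.004]
scan cap [ 0.466 -0.12   0.126]
label [ 0.594 -0.258  0.045]
meas [ 0.424 -0.31   0.03 ]
pack [0.494 0.408 0.035]
mat [ 0.474 -0.128  0.004]
scan cap [ 0.47  -0.124  0.128]
label [ 0.596 -0.261  0.045]
```

View pics/wrist0.png

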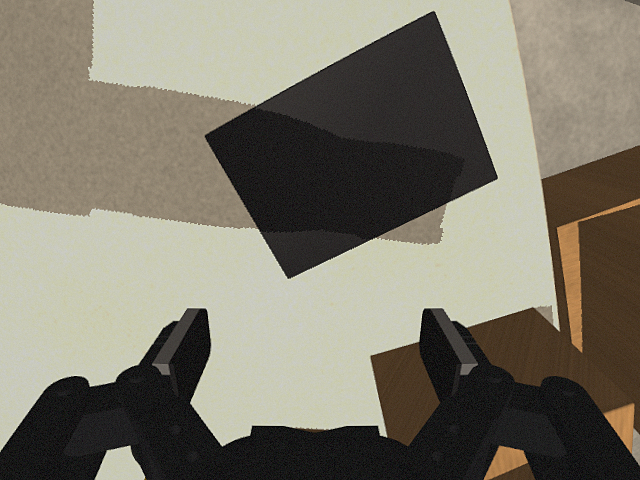

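View pics/crop1.png

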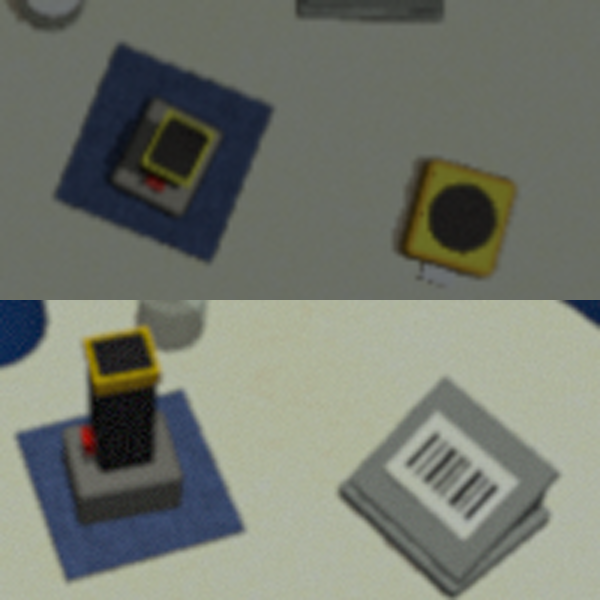

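The wrist view shows only the dark sheet, with the fingertips near (205,320) and (430,320). The crop shows the scanner centred on the mat, and the label. The side and top positions agree within about 1 cm. Moving over the green cup, same orientation.

Request:
jog_arm(steps=[[0.5, -0.5, 0, 0, 0, 0], [1, -1, 0, 0, 0, 0], [1, -1, 0, 0, 0, 0]], claw=-1, grip_force=30)

```text
clock: 0.55
position: [0.2773, 0.4194, 0.2309]
orientation: [2.552, 1.831, -0.001]
ft_force: [0.2, 0.6, -0.2]
width: 0.0852
```

Request:
jog_arm(steps=[[0.5, -0.5, 0, 0, 0, 0], [1, -1, 0, 0, 0, 0], [1, -1, 0, 0, 0, 0]])

```text
clock: 0.85
position: [0.3786, 0.3175, 0.2309]
orientation: [2.552, 1.831, -0.001]
ft_force: [0.3, 0.6, 0.3]
width: 0.0855
```

Request:
jog_arm(steps=[[0.5, -0.4, 0, 0, 0, 0], [1, -0.7, 0, 0, 0, 0], [1, -0.8, 0, 0, 0, 0]])

```text
clock: 1.15
position: [0.4813, 0.2355, 0.2305]
orientation: [2.553, 1.828, -0.0]
ft_force: [0.9, 0.7, -0.6]
width: 0.0854
```

Request:
jog_arm(steps=[[0.5, 0, 0, 0, 0, 0], [1, 0, 0, 0, 0, 0], [1, 0, 0, 0, 0, 0], [1, 0, 0, 0, 0, 0], [1, 0, 0, 0, 0, 0]])

```text
clock: 1.65
position: [0.5805, 0.2356, 0.2304]
orientation: [2.554, 1.829, -0.001]
ft_force: [-0.6, 0.9, 0.4]
width: 0.0851
```

```bash
python3 - <<'E'
from h import *
w=grab("wrist","w1.png"); print(w["xyz"],proj(w,[.605,.241,.078]),proj(w,arm.sense()["position"]),arm.sense()["position"])
print(rot(w))
E
```

```text
[0.5030313  0.2621635  0.37232262] [330.22038241 240.9954142 ] [314.7021171  311.06155502] [0.58026007 0.23579931 0.23093602]
[[ 3.22341851e-01  8.96993479e-01  3.02487073e-01]
 [ 9.46622990e-01 -3.05170661e-01 -1.03806465e-01]
 [-8.03542433e-04  3.19802385e-01 -9.47483925e-01]]
```

View pics/w1.png

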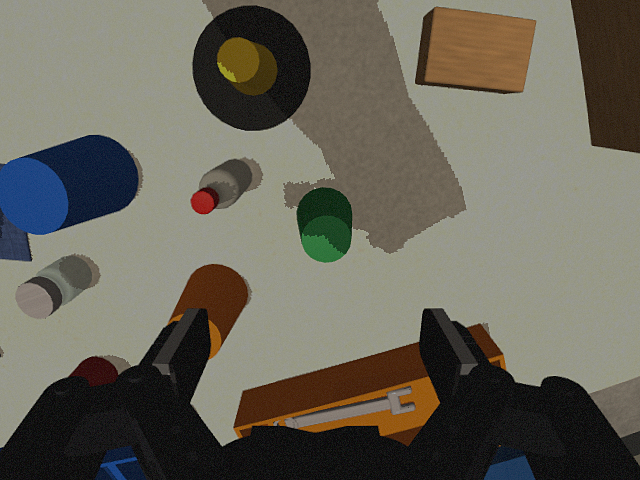

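The wrist view shows the green top disc centred near (326,239), the yellow top near (239,60) and the blue top near (33,195).

```bash
python3 - <<'E'
from h import *
w=read_camera("wrist")
for n,u,v,r in(("cup_b",326,228,60),("cup_a",245,68,45),("cup_d",60,190,90)):
    lo,hi=HS[n]; m=cv2.inRange(cv2.cvtColor(w["img"],cv2.COLOR_BGR2HSV),(lo[0],100,20),(hi[0],255,255))
    k=np.zeros_like(m); cv2.circle(k,(u,v),r,255,-1)
    print(n,cv2.boundingRect(m&k))
print("b top",onz(w,326,239,.078),"a top",onz(w,239,60,.072),"d top",onz(w,33,195,.102))
# pad ellipse
print("pad",onz(w,251.5,68,.006))
E
```

```text
cup_b (297, 188, 55, 75)
cup_a (201, 26, 86, 87)
cup_d (0, 135, 138, 126)
b top [0.6022271  0.23836189 0.078     ] a top [0.4489296  0.22073504 0.072     ] d top [0.48682359 0.03664253 0.102     ]
pad [0.44741271 0.21992222 0.006     ]
```

Request:
jog_arm(steps=[[0.22, 0.03, -0.4, 0, 0, 0], [0.22, 0.03, -0.8, 0, 0, 0], [0.22, 0.03, -1, 0, 0, 0], [0.22, 0.03, -1, 0, 0, 0]])

```text
clock: 2.15
position: [0.5998, 0.2389, 0.129]
orientation: [-2.553, -1.831, 0.006]
ft_force: [-1.5, -0.7, 0.2]
width: 0.0853
```

Request:
jog_arm(steps=[[0, 0, -0.3, 0, 0, 0], [0, 0, -0.6, 0, 0, 0], [0, 0, -0.8, 0, 0, 0], [0, 0, -0.96, 0, 0, 0], [0, 0, -0.96, 0, 0, 0]])

```text
clock: 2.65
position: [0.599, 0.2391, 0.0331]
orientation: [-2.552, -1.831, 0.008]
ft_force: [0.1, 0.1, -1.3]
width: 0.0856
```

Request:
jog_arm(steps=[[0, 0, 0, 0, 0, 0], [0, 0, 0, 0, 0, 0], [0, 0, 0, 0, 0, 0], [0, 0, 0, 0, 0, 0], [0, 0, 0, 0, 0, 0], [0, 0, 0, 0, 0, 0], [0, 0, 0, 0, 0, 0], [0, 0, 0, 0, 0, 0]], claw=1, grip_force=30)

```text
clock: 3.45
position: [0.5999, 0.2395, 0.0352]
orientation: [2.552, 1.832, -0.003]
ft_force: [-1.9, 0.4, 6.9]
width: 0.0479
```

Request:
jog_arm(steps=[[0, 0, 0.2, 0, 0, 0], [0, 0, 0.5, 0, 0, 0], [0, 0, 0.9, 0, 0, 0], [0, 0, 1, 0, 0, 0], [0, 0, 1, 0, 0, 0]])

```text
clock: 3.95
position: [0.6009, 0.2398, 0.1379]
orientation: [2.551, 1.831, 0.004]
ft_force: [0.6, 0.3, -0.7]
width: 0.0475
```

```bash
python3 - <<'E'
from h import *
w=grab("wrist","w2.png"); print(arm.sense())
E
```

```text
{'clock': 4.0, 'q': array([ 2.50460778e-01,  4.59873941e-01,  8.33068155e-02,  1.19433096e+00,
       -7.27164172e-04,  5.76179856e-01]), 'dq': array([-0.00235686,  0.0266814 , -0.03719987, -0.01090716, -0.00014847,
       -0.00162458]), 'effort': array([ 7.05907959e-02, -7.32100582e+01,  3.55111635e+01,  3.05495672e-01,
       -2.84013586e-03,  6.62601315e-05]), 'position': array([0.60004434, 0.2395823 , 0.13582411]), 'orientation': array([ 2.55171206e+00,  1.83148744e+00, -5.64050995e-04]), 'ft_force': array([-0.92161658,  0.5424832 , -1.31098579]), 'torque': array([ 0.00419889,  0.01640178, -0.04898478]), 'width': 0.04746662618716796}
```

View pics/w2.png

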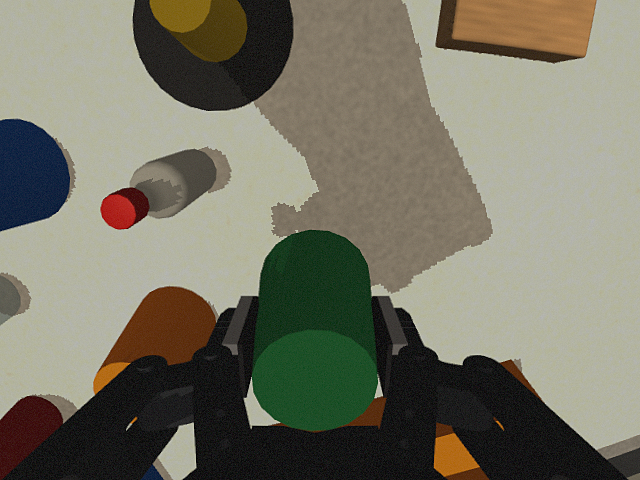

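```bash
python3 - <<'E'
from h import *
w=read_camera("wrist"); p=arm.sense()["position"]; P=onz(w,315,380,p[2]+.043); print(p,P,P-p, "depth-width mm", 124/w["fx"]*np.linalg.norm(P-w["xyz"])*1000)
# lowest hull check: mouth near edge row 230 at z=p-.035
print(onz(w,315,231,p[2]-.035))
print("move",np.array([.448,.2205])-P[:2])
E
```

```text
[0.59947389 0.23942886 0.13452342] [0.60195886 0.23913397 0.17752342] [ 0.00248497 -0.00029489  0.043     ] depth-width mm 43.40881258336085
[0.57681403 0.24768843 0.09952342]
move [-0.15395886 -0.01863397]
```

Green held, its axis 2.5 mm ahead of the TCP. Moving over the yellow cup.

Request:
jog_arm(steps=[[0, 0, 0.35, 0, 0, 0], [-0.3, -0.05, 0.35, 0, 0, 0], [-0.7, -0.12, 0.35, 0, 0, 0], [-1, -0.12, 0.35, 0, 0, 0], [-1, -0.12, 0.35, 0, 0, 0]])

```text
clock: 4.55
position: [0.4954, 0.2271, 0.1684]
orientation: [-2.55, -1.832, 0.01]
ft_force: [-0.6, -0.6, -0.6]
width: 0.0473
```

Request:
jog_arm(steps=[[-0.3, -0.04, 0, 0, 0, 0], [-0.54, -0.07, 0, 0, 0, 0], [-0.54, -0.07, 0, 0, 0, 0], [-0.54, -0.07, 0, 0, 0, 0], [-0.54, -0.07, 0, 0, 0, 0]])

```text
clock: 5.05
position: [0.4424, 0.2202, 0.1679]
orientation: [-2.55, -1.832, 0.01]
ft_force: [0.2, 0.2, -0.5]
width: 0.0471
```

```bash
python3 - <<'E'
from h import *
s=read_camera("side"); t=read_camera("top");w=read_camera("wrist"); p=arm.sense()["position"]; print(p, onz(w,315,380,p[2]+.043))
cv2.imwrite("pics/c2.png",np.hstack([cv2.resize(s["img"][100:230,150:280],(400,400),interpolation=2),cv2.resize(w["img"],(400,400))]))
E
```

```text
[0.44215371 0.22014842 0.16797906] [0.44340156 0.22012821 0.21097906]
```

View pics/c2.png

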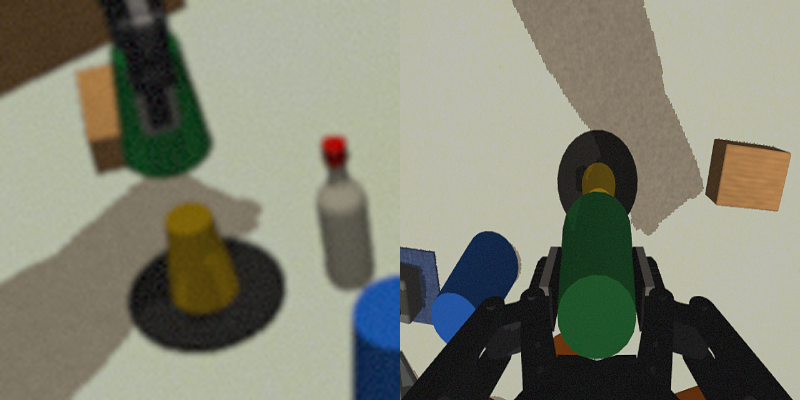

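Yellow is in line in the jaw direction. I'll correct by +4 mm in x, then lower.

Request:
jog_arm(steps=[[0.04, 0, -0.2, 0, 0, 0], [0.04, 0, -0.4, 0, 0, 0], [0.04, 0, -0.55, 0, 0, 0], [0.04, 0, -0.7, 0, 0, 0], [0.04, 0, -0.8, 0, 0, 0], [0.04, 0, -0.8, 0, 0, 0]])

```text
clock: 5.8
position: [0.4458, 0.2199, 0.0867]
orientation: [-2.55, -1.831, 0.014]
ft_force: [-0.5, -0.2, -0.6]
width: 0.0478
```

Request:
jog_arm(steps=[[0, 0, -0.1, 0, 0, 0], [0, 0, -0.2, 0, 0, 0], [0, 0, -0.3, 0, 0, 0], [0, 0, -0.38, 0, 0, 0], [0, 0, -0.42, 0, 0, 0], [0, 0, -0.42, 0, 0, 0]])

```text
clock: 6.4
position: [0.4454, 0.2198, 0.0441]
orientation: [-2.549, -1.831, 0.015]
ft_force: [0.4, -0.8, -0.3]
width: 0.0475
```

Request:
jog_arm(steps=[[0, 0, -0.01, 0, 0, 0], [0, 0, -0.02, 0, 0, 0], [0, 0, -0.03, 0, 0, 0], [0, 0, -0.03, 0, 0, 0]])

```text
clock: 6.8
position: [0.4456, 0.2199, 0.0414]
orientation: [-2.549, -1.831, 0.014]
ft_force: [0.0, 0.3, 1.9]
width: 0.0475
```

Request:
jog_arm(steps=[[0, 0, 0, 0, 0, 0], [0, 0, 0, 0, 0, 0], [0, 0, 0, 0, 0, 0], [0, 0, 0, 0, 0, 0], [0, 0, 0, 0, 0, 0], [0, 0, 0, 0, 0, 0]], claw=-0.6)

```text
clock: 7.4
position: [0.4456, 0.2199, 0.0414]
orientation: [-2.549, -1.831, 0.015]
ft_force: [-0.5, -0.4, -0.5]
width: 0.0683
```

Request:
jog_arm(steps=[[0, 0, 0.2, 0, 0, 0], [0, 0, 0.5, 0, 0, 0], [0, 0, 0.9, 0, 0, 0], [0, 0, 1, 0, 0, 0], [0, 0, 1, 0, 0, 0]])

```text
clock: 7.9
position: [0.4464, 0.2202, 0.1428]
orientation: [-2.55, -1.831, 0.01]
ft_force: [0.3, 0.7, -1.4]
width: 0.0681
```

Request:
jog_arm(steps=[[0, 0, 0.3, 0, 0, 0], [0, 0, 0.7, 0, 0, 0], [0.2, 0, 0.8, 0, 0, 0], [0.6, 0, 0.8, 0, 0, 0], [0.6, 0, 0.8, 0, 0, 0], [0.6, 0, 0.8, 0, 0, 0]], claw=-1)

```text
clock: 8.5
position: [0.5063, 0.2199, 0.2205]
orientation: [-2.55, -1.83, 0.015]
ft_force: [-0.1, 0.2, -0.8]
width: 0.0856
```

```bash
python3 - <<'E'
from h import *
w=read_camera("wrist"); s=read_camera("side"); print(arm.sense()["position"])
print(proj(w,[.448,.2205,.084]))
cv2.imwrite("pics/c3.png",np.hstack([cv2.resize(s["img"][100:230,150:280],(300,300),interpolation=2),cv2.resize(w["img"],(400,300))]))
cv2.imwrite("pics/w3.png",w["img"])
E
```

```text
[0.50546777 0.22004623 0.22147872]
[290.96678298 150.65893232]
```

View pics/c3.png

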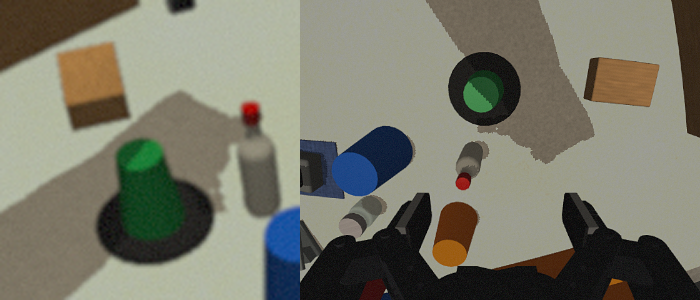

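Green is nested and upright; its top at about (290,151) in the wrist image matches the predicted (291,151.) Measuring the orange top by brightness.

```bash
python3 - <<'E'
from h import *
w=read_camera("wrist"); h=cv2.cvtColor(w["img"],cv2.COLOR_BGR2HSV)
print(h[405,241],h[350,245],arm.sense()["position"])
k=np.zeros(h.shape[:2],np.uint8); cv2.circle(k,(242,385),90,255,-1)
thr=(int(h[405,241,2])+int(h[350,245,2]))//2
for lo in((5,120,thr),(5,120,40)):
    m=cv2.inRange(cv2.medianBlur(h,5),lo,(20,255,255))&k; m[:,:205]=0; m[:,290:]=0
    n,l,st,ce=cv2.connectedComponentsWithStats(m); i=l[405,241]; print(st[i],ce[i])
    if lo[2]==thr:
        u,v=st[i][0]+st[i][2]/2,st[i][1]+st[i][3]/2
        print(u,v,onz(w,u,v,.090), "diam mm",st[i][2]/w["fx"]*np.linalg.norm(onz(w,u,v,.09)-w["xyz"])*1e3*.95)
# blue top
print("blue",h[int(174*1.6),int(56*1.6)],h[int(145*1.6),int(90*1.6)],onz(w,56*1.6,174*1.6,.102))
E
```

```text
[ 17 235 153] [ 12 219  84] [0.50544021 0.22011442 0.22194917]
[ 212  383   56   43 1843] [238.9066739  404.30276723]
240.0 404.5 [0.64807018 0.09803303 0.09      ] diam mm 54.301263864231466
[ 212  323   72  103 5420] [246.93911439 373.80258303]
blue [108 199 136] [108 176  58] [0.48676768 0.03673213 0.102     ]
```

Request:
jog_arm(steps=[[0.35, -0.3, 0, 0, 0, 0], [0.7, -0.6, 0, 0, 0, 0], [1, -0.9, 0, 0, 0, 0], [1, -0.9, 0, 0, 0, 0]])

```text
clock: 9.05
position: [0.6076, 0.1269, 0.2208]
orientation: [-2.553, -1.827, 0.013]
ft_force: [-1.0, 0.1, -1.8]
width: 0.0849
```

Request:
jog_arm(steps=[[0.1, -0.3, 0, 0, 0, 0], [0.1, -0.3, 0, 0, 0, 0], [0.1, -0.3, 0, 0, 0, 0], [0.1, -0.3, 0, 0, 0, 0]])

```text
clock: 9.45
position: [0.6168, 0.0978, 0.2211]
orientation: [-2.552, -1.828, 0.013]
ft_force: [-0.1, -0.1, -0.5]
width: 0.0851
```

```bash
python3 - <<'E'
from h import *
w=read_camera("wrist"); h=cv2.medianBlur(cv2.cvtColor(w["img"],cv2.COLOR_BGR2HSV),5)
print(arm.sense()["position"],proj(w,[.648,.098,.09]))
for thr in(118,40):
    m=cv2.inRange(h,(5,120,thr),(20,255,255)); q=proj(w,[.648,.098,.09]).astype(int)
    n,l,st,ce=cv2.connectedComponentsWithStats(m); i=l[q[1],q[0]]; print(st[i],ce[i])
    u,v=st[i][0]+st[i][2]/2,st[i][1]+st[i][3]/2; print(u,v,onz(w,u,v,.09))
    if thr==40: # bottom edge = near edge of the top disc
        v2=st[i][1]+st[i][3]; print(v2)
E
```

```text
[0.61692588 0.0979078  0.2211528 ] [328.3506508  260.63669725]
[ 294  232   66   60 3063] [326.62389814 261.6891936 ]
327.0 262.0 [0.6487603  0.09662895 0.09      ]
[ 291  196   69   96 5508] [325.57171387 243.24037763]
325.5 244.0 [0.63406296 0.10022891 0.09      ]
292
```

Request:
jog_arm(steps=[[0.2, -0.01, -0.3, 0, 0, 0], [0.33, -0.01, -0.7, 0, 0, 0], [0.33, -0.01, -1, 0, 0, 0], [0.33, -0.01, -1, 0, 0, 0]])

```text
clock: 9.9
position: [0.6474, 0.0979, 0.1169]
orientation: [-2.547, -1.828, 0.022]
ft_force: [-0.6, -0.7, 0.2]
width: 0.0856
```

Request:
jog_arm(steps=[[0, 0, -0.3, 0, 0, 0], [0, 0, -0.6, 0, 0, 0], [0, 0, -0.75, 0, 0, 0], [0, 0, -0.75, 0, 0, 0]])

```text
clock: 10.3
position: [0.6466, 0.0985, 0.0417]
orientation: [-2.546, -1.828, 0.025]
ft_force: [0.0, -0.2, -0.4]
width: 0.0855
```

Request:
jog_arm(steps=[[0, 0, 0, 0, 0, 0], [0, 0, 0, 0, 0, 0], [0, 0, 0, 0, 0, 0], [0, 0, 0, 0, 0, 0], [0, 0, 0, 0, 0, 0], [0, 0, 0, 0, 0, 0], [0, 0, 0, 0, 0, 0]], claw=1, grip_force=30)

```text
clock: 11.0
position: [0.6476, 0.0988, 0.0444]
orientation: [-2.547, -1.829, 0.02]
ft_force: [-1.1, 0.1, 8.1]
width: 0.0578
```

```bash
python3 - <<'E'
from h import *
w=read_camera("wrist"); h=cv2.medianBlur(cv2.cvtColor(w["img"],cv2.COLOR_BGR2HSV),5)
p=arm.sense(); print(p["position"],p["orientation"],p["width"]); q=proj(w,[.6488,.0968,.09]); print(q)
m=cv2.inRange(h,(5,120,40),(20,255,255)); n,l,st,ce=cv2.connectedComponentsWithStats(m); i=l[int(q[1]),int(q[0])]; print(st[i])
E
```

```text
[0.64755556 0.09883156 0.04438392] [-2.54698342 -1.8293355   0.01983923] 0.057918643443599614
[308.66112916 386.47904607]
[  233   213   162   220 28486]
```

Request:
jog_arm(steps=[[0, 0, 0.2, 0, 0, 0], [0, 0, 0.5, 0, 0, 0], [0, 0, 0.9, 0, 0, 0], [0, 0, 1, 0, 0, 0]])

```text
clock: 11.45
position: [0.6494, 0.099, 0.1506]
orientation: [-2.551, -1.832, 0.009]
ft_force: [0.6, 0.2, -1.3]
width: 0.0575
```

Request:
jog_arm(steps=[[0, 0, 0.3, 0, 0, 0], [0, 0, 0.6, 0, 0, 0], [-0.2, 0.15, 0.6, 0, 0, 0], [-0.6, 0.36, 0.6, 0, 0, 0], [-1, 0.61, 0.6, 0, 0, 0], [-1, 0.61, 0.6, 0, 0, 0]])

```text
clock: 12.05
position: [0.545, 0.1624, 0.2121]
orientation: [-2.547, -1.836, 0.009]
ft_force: [-0.2, -0.4, -1.2]
width: 0.0575
```

Request:
jog_arm(steps=[[-0.4, 0.24, 0, 0, 0, 0], [-0.8, 0.49, 0, 0, 0, 0], [-1, 0.61, 0, 0, 0, 0], [-1, 0.61, 0, 0, 0, 0], [-1, 0.61, 0, 0, 0, 0]])

```text
clock: 12.55
position: [0.4453, 0.2236, 0.2129]
orientation: [-2.547, -1.838, 0.006]
ft_force: [0.6, -0.2, -0.5]
width: 0.0574
```

```bash
python3 - <<'E'
from h import *
w=read_camera("wrist"); h=cv2.medianBlur(cv2.cvtColor(w["img"],cv2.COLOR_BGR2HSV),5)
p=arm.sense(); print(p["position"],p["orientation"],p["width"])
m=cv2.inRange(h,(5,120,40),(20,255,255)); n,l,st,ce=cv2.connectedComponentsWithStats(m); i=l[370,314]; print(st[i],ce[i])
P=onz(w,314,370,p["position"][2]+.0456); print(P)
E
```

```text
[0.44580059 0.22328655 0.21257491] [-2.54758021 -1.8361699   0.0067523 ] 0.05728439791200613
[  234   214   160   219 28434] [314.66768657 329.41211226]
[0.4407366  0.22506628 0.25817491]
```

```bash
python3 - <<'E'
from h import *
w=read_camera("wrist"); p=arm.sense()["position"]; d=np.array([.947,-.321,0])
for o in(-.004,-.002,0,.002,.004):
    A=p+o*d; print(o,[proj(w,A+d*.026+[0,0,.0456]),proj(w,A-d*.035-[0,0,.0444])])
E
```

```text
-0.004 [array([313.42891761, 434.22449614]), array([314.79771612, 199.89564184])]
-0.002 [array([313.40852667, 438.52458974]), array([314.77861718, 203.70787892])]
0 [array([313.38841638, 442.76672657]), array([314.75963559, 207.49659366])]
0.002 [array([313.36858291, 446.95167597]), array([314.7407712 , 211.26181935])]
0.004 [array([313.34902251, 451.08020023]), array([314.72202382, 215.00359381])]
```

Request:
jog_arm(steps=[[0, -0.02, -0.25, 0, 0, 0], [0, -0.02, -0.5, 0, 0, 0], [0, -0.02, -0.7, 0, 0, 0], [0, -0.02, -0.85, 0, 0, 0], [0, -0.02, -1, 0, 0, 0], [0, -0.02, -1, 0, 0, 0]])

```text
clock: 13.25
position: [0.446, 0.2201, 0.1104]
orientation: [-2.548, -1.833, 0.013]
ft_force: [-0.5, -0.4, -0.5]
width: 0.0575
```

Request:
jog_arm(steps=[[0, 0, -0.12, 0, 0, 0], [0, 0, -0.24, 0, 0, 0], [0, 0, -0.36, 0, 0, 0], [0, 0, -0.48, 0, 0, 0], [0, 0, -0.56, 0, 0, 0], [0, 0, -0.56, 0, 0, 0]])

```text
clock: 13.85
position: [0.4461, 0.2197, 0.0539]
orientation: [-2.549, -1.832, 0.015]
ft_force: [0.0, 0.5, -0.2]
width: 0.0575
```

Request:
jog_arm(steps=[[0, 0, -0.01, 0, 0, 0], [0, 0, -0.02, 0, 0, 0], [0, 0, -0.03, 0, 0, 0], [0, 0, -0.03, 0, 0, 0]])

```text
clock: 14.25
position: [0.4462, 0.2197, 0.0511]
orientation: [-2.549, -1.832, 0.014]
ft_force: [0.9, -0.7, -1.3]
width: 0.0577
```

Request:
jog_arm(steps=[[0, 0, 0, 0, 0, 0], [0, 0, 0, 0, 0, 0], [0, 0, 0, 0, 0, 0], [0, 0, 0, 0, 0, 0], [0, 0, 0, 0, 0, 0], [0, 0, 0, 0, 0, 0]], claw=-0.8)

```text
clock: 14.85
position: [0.4462, 0.2197, 0.0511]
orientation: [-2.549, -1.832, 0.014]
ft_force: [0.0, -0.2, 0.3]
width: 0.0772
```

Request:
jog_arm(steps=[[0, 0, 0.2, 0, 0, 0], [0, 0, 0.5, 0, 0, 0], [0, 0, 0.9, 0, 0, 0], [0, 0, 1, 0, 0, 0], [0, 0, 1, 0, 0, 0]])

```text
clock: 15.35
position: [0.447, 0.22, 0.1525]
orientation: [-2.55, -1.833, 0.009]
ft_force: [0.3, 0.2, -0.1]
width: 0.0767
```

Request:
jog_arm(steps=[[0, 0, 0.3, 0, 0, 0], [0, 0, 0.7, 0, 0, 0], [0.1, -0.3, 0.7, 0, 0, 0], [0.1, -0.8, 0.7, 0, 0, 0], [0.1, -1, 0.7, 0, 0, 0], [0.1, -1, 0.7, 0, 0, 0]], claw=-1)

```text
clock: 15.95
position: [0.4566, 0.1179, 0.2209]
orientation: [-2.552, -1.828, 0.013]
ft_force: [-0.5, 0.2, -0.5]
width: 0.0854
```

Request:
jog_arm(steps=[[0, -0.4, 0, 0, 0, 0], [0, -0.8, 0, 0, 0, 0], [0, -0.85, 0, 0, 0, 0], [0, -0.85, 0, 0, 0, 0]])

```text
clock: 16.35
position: [0.4564, 0.0326, 0.2198]
orientation: [-2.553, -1.825, 0.014]
ft_force: [0.1, 0.4, 1.2]
width: 0.0852
```

```bash
python3 - <<'E'
from h import *
w=read_camera("wrist"); s=read_camera("side"); h=cv2.medianBlur(cv2.cvtColor(w["img"],cv2.COLOR_BGR2HSV),5)
print(arm.sense()["position"]); q=proj(w,[.487,.0367,.102]); print(q,h[int(q[1]),int(q[0])])
for thr in(95,30):
    m=cv2.inRange(h,(100,120,thr),(118,255,255)); n,l,st,ce=cv2.connectedComponentsWithStats(m); i=l[int(q[1]),int(q[0])]
    u,v=st[i][0]+st[i][2]/2,st[i][1]+st[i][3]/2; print(st[i],ce[i],onz(w,u,v,.102))
cv2.imwrite("pics/c4.png",np.hstack([cv2.resize(s["img"][100:230,150:280],(300,300),interpolation=2),cv2.resize(w["img"],(400,300))]))
E
```

```text
[0.4564941  0.03372724 0.22028378]
[333.58328673 265.21184959] [109 187  89]
[     0      0    640    480 304917] [319.50759715 239.21264475] [0.46468243 0.03341955 0.102     ]
[ 288  189   83  114 7864] [328.31841302 245.78369786] [0.47139759 0.03858091 0.102     ]
```

View pics/c4.png

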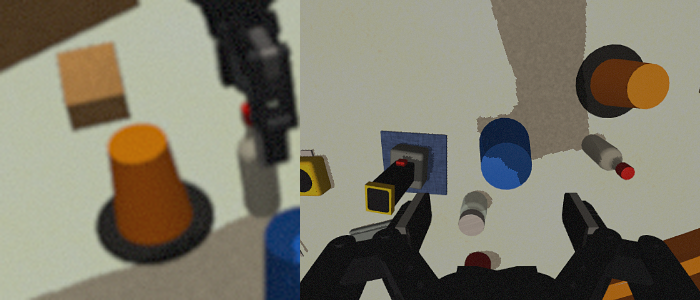

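Orange is nested and upright. Blue's top disc is at about (330,263) in the wrist image, which puts it at (0.485, 0.035).

Request:
jog_arm(steps=[[0.2, 0.01, -0.3, 0, 0, 0], [0.29, 0.01, -0.6, 0, 0, 0], [0.29, 0.01, -0.8, 0, 0, 0], [0.29, 0.01, -0.8, 0, 0, 0]])

```text
clock: 16.85
position: [0.484, 0.0363, 0.1376]
orientation: [-2.546, -1.828, 0.02]
ft_force: [-0.5, 1.0, -0.1]
width: 0.0854
```

Request:
jog_arm(steps=[[0, 0, -0.2, 0, 0, 0], [0, 0, -0.4, 0, 0, 0], [0, 0, -0.6, 0, 0, 0], [0, 0, -0.8, 0, 0, 0], [0, 0, -0.86, 0, 0, 0], [0, 0, -0.86, 0, 0, 0]])

```text
clock: 17.45
position: [0.484, 0.0369, 0.0518]
orientation: [-2.545, -1.829, 0.02]
ft_force: [0.3, -0.4, -0.4]
width: 0.0856
```

Request:
jog_arm(steps=[[0, 0, 0, 0, 0, 0], [0, 0, 0, 0, 0, 0], [0, 0, 0, 0, 0, 0], [0, 0, 0, 0, 0, 0], [0, 0, 0, 0, 0, 0], [0, 0, 0, 0, 0, 0], [0, 0, 0, 0, 0, 0]], claw=1, grip_force=30)

```text
clock: 18.15
position: [0.4848, 0.0372, 0.0537]
orientation: [-2.546, -1.83, 0.016]
ft_force: [-2.4, 0.8, 7.3]
width: 0.068
```

Request:
jog_arm(steps=[[0, 0, 0.2, 0, 0, 0], [0, 0, 0.5, 0, 0, 0], [0, 0, 0.9, 0, 0, 0], [0, 0, 1, 0, 0, 0], [0, 0, 1, 0, 0, 0]])

```text
clock: 18.65
position: [0.4859, 0.0371, 0.1561]
orientation: [-2.548, -1.832, 0.011]
ft_force: [-0.4, -0.4, -1.2]
width: 0.0679
```

```bash
python3 - <<'E'
from h import *
w=grab("wrist","w5.png"); h=cv2.medianBlur(cv2.cvtColor(w["img"],cv2.COLOR_BGR2HSV),5)
p=arm.sense()["position"]; print(p,arm.sense()["width"])
m=cv2.inRange(h,(100,120,25),(118,255,255)); n,l,st,ce=cv2.connectedComponentsWithStats(m); i=l[360,314]; print(st[i],ce[i])
d=np.array([.947,-.321,0]); g=.053
for o in(-.004,0,.004,.008):
    A=p+o*d; print(o,proj(w,A-d*.041-[0,0,g]),proj(w,A+d*.031+[0,0,.102-g]))
E
```

```text
[0.48506954 0.03718275 0.1543757 ] 0.06764401512062157
[  216   201   197   239 35800] [314.53756983 328.40231844]
-0.004 [314.62413976 182.97556471] [313.16464891 447.29788508]
0 [314.60728133 190.38779641] [313.15640179 455.69657915]
0.004 [314.59061937 197.71586204] [313.14850667 463.86663057]
0.008 [314.57415346 204.95985633] [313.14095077 471.81421786]
```

Request:
jog_arm(steps=[[0, 0, 0.3, 0, 0, 0], [0, 0, 0.5, 0, 0, 0], [-0.05, 0.3, 0.5, 0, 0, 0], [-0.15, 0.6, 0.5, 0, 0, 0], [-0.2, 0.92, 0.5, 0, 0, 0], [-0.2, 0.92, 0.5, 0, 0, 0]])

```text
clock: 19.3
position: [0.4637, 0.1317, 0.203]
orientation: [-2.543, -1.833, 0.017]
ft_force: [-0.6, -0.2, -0.9]
width: 0.068
```

Request:
jog_arm(steps=[[-0.1, 0.4, 0, 0, 0, 0], [-0.2, 0.8, 0, 0, 0, 0], [-0.2, 0.92, 0, 0, 0, 0], [-0.2, 0.92, 0, 0, 0, 0], [-0.2, 0.92, 0, 0, 0, 0]])

```text
clock: 19.8
position: [0.4436, 0.2231, 0.2021]
orientation: [-2.542, -1.834, 0.019]
ft_force: [-1.2, -0.2, -1.0]
width: 0.068
```

```bash
python3 - <<'E'
from h import *
w=read_camera("wrist"); p=arm.sense()["position"]; print(p); s=read_camera("side")
cv2.imwrite("pics/c6.png",np.hstack([cv2.resize(s["img"][80:230,130:280],(400,400),interpolation=2),cv2.resize(w["img"],(400,400))]))
c=p+[.0028,-.001,0]; print("cup",c, "to target",np.array([.448,.2205])-c[:2])
E
```

```text
[0.44376097 0.22279731 0.20229019]
cup [0.44656097 0.22179731 0.20229019] to target [ 0.00143903 -0.00129731]
```

Request:
jog_arm(steps=[[0.02, -0.02, -0.2, 0, 0, 0], [0.02, -0.02, -0.4, 0, 0, 0], [0.02, -0.02, -0.55, 0, 0, 0], [0.02, -0.02, -0.7, 0, 0, 0], [0.02, -0.02, -0.85, 0, 0, 0], [0.02, -0.02, -0.9, 0, 0, 0], [0.02, -0.02, -0.9, 0, 0, 0]])

```text
clock: 20.6
position: [0.4458, 0.2198, 0.1121]
orientation: [-2.545, -1.83, 0.02]
ft_force: [0.0, -0.4, -1.0]
width: 0.0678
```

Request:
jog_arm(steps=[[0, 0, -0.12, 0, 0, 0], [0, 0, -0.24, 0, 0, 0], [0, 0, -0.36, 0, 0, 0], [0, 0, -0.43, 0, 0, 0], [0, 0, -0.48, 0, 0, 0], [0, 0, -0.48, 0, 0, 0]])

```text
clock: 21.2
position: [0.4457, 0.2197, 0.0637]
orientation: [-2.544, -1.83, 0.021]
ft_force: [0.3, -0.8, -0.7]
width: 0.0681
```

Request:
jog_arm(steps=[[0, 0, -0.01, 0, 0, 0], [0, 0, -0.02, 0, 0, 0], [0, 0, -0.035, 0, 0, 0], [0, 0, -0.035, 0, 0, 0]])

```text
clock: 21.6
position: [0.4457, 0.2197, 0.0602]
orientation: [-2.545, -1.83, 0.021]
ft_force: [-0.1, -0.3, -0.3]
width: 0.068
```

Request:
jog_arm(steps=[[0, 0, 0, 0, 0, 0], [0, 0, 0, 0, 0, 0], [0, 0, 0, 0, 0, 0], [0, 0, 0, 0, 0, 0], [0, 0, 0, 0, 0, 0], [0, 0, 0, 0, 0, 0]], claw=-1)

```text
clock: 22.2
position: [0.4457, 0.2197, 0.0602]
orientation: [-2.545, -1.83, 0.021]
ft_force: [-0.9, 0.0, 0.1]
width: 0.0856
```

Request:
jog_arm(steps=[[0, 0, 0.15, 0, 0, 0], [0, 0, 0.4, 0, 0, 0], [0, 0, 0.8, 0, 0, 0], [0, 0, 1, 0, 0, 0], [0, 0, 1, 0, 0, 0]])

```text
clock: 22.7
position: [0.447, 0.2202, 0.1631]
orientation: [-2.546, -1.831, 0.013]
ft_force: [-0.1, -0.1, -0.3]
width: 0.0852
```

Request:
jog_arm(steps=[[0, 0, 0.3, 0, 0, 0], [0, 0, 0.7, 0, 0, 0], [0, -0.3, 0.9, 0, 0, 0], [0, -0.8, 0.9, 0, 0, 0], [0, -1, 0.9, 0, 0, 0]])

```text
clock: 23.2
position: [0.4469, 0.1179, 0.2528]
orientation: [-2.547, -1.831, 0.014]
ft_force: [0.1, 0.3, -1.0]
width: 0.0851
```

Request:
jog_arm(steps=[[0, -0.4, 0, 0, 0, 0], [0, -0.8, 0, 0, 0, 0], [0, -1, 0, 0, 0, 0]])

```text
clock: 23.5
position: [0.4464, 0.0156, 0.2518]
orientation: [-2.548, -1.828, 0.015]
ft_force: [-0.6, 0.1, 1.2]
width: 0.0851
```

Request:
jog_arm(steps=[[0, -0.4, 0, 0, 0, 0], [0, -0.8, 0, 0, 0, 0], [0, -1, 0, 0, 0, 0], [0, -1, 0, 0, 0, 0], [0, -1, 0, 0, 0, 0]])

```text
clock: 24.0
position: [0.4462, -0.0844, 0.251]
orientation: [-2.548, -1.826, 0.016]
ft_force: [-0.1, 0.6, -0.0]
width: 0.0853
```

```bash
python3 - <<'E'
from h import *
w=grab("wrist","w7.png"); s=read_camera("side"); print(arm.sense()["position"]); 
print(proj(w,[.468,-.122,.124]),proj(w,[.595,-.26,.045]))
im=np.hstack([cv2.resize(s["img"][100:230,150:280],(160,160),interpolation=2),np.zeros((160,480,3),np.uint8)])
cv2.imwrite("pics/c7.png",np.vstack([w["img"][:440],im]))
E
```

```text
[ 0.4462772  -0.08361003  0.25143574]
[278.72616333 267.26170964] [211.461472   373.52439851]
```

View pics/c7.png

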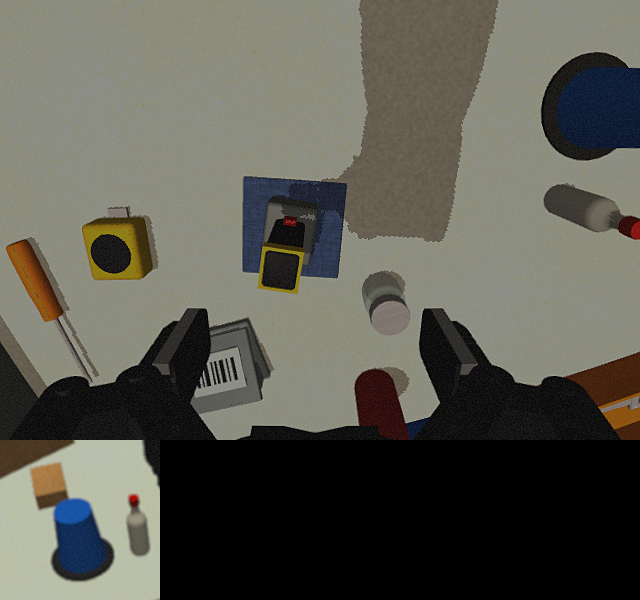

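Blue is nested and upright (inset). The scanner cap corners are at about (264,248), (303,250), (298,294), (258,289) in the wrist view, so it lies nearly square to the jaws. Working out the scanner and label poses.

```bash
python3 - <<'E'
from h import *
w=read_camera("wrist"); t=read_camera("top"); s=read_camera("side")
h=cv2.medianBlur(cv2.cvtColor(w["img"],cv2.COLOR_BGR2HSV),3)
m=cv2.inRange(h,(20,110,60),(35,255,255)); m[:, :240]=0; m[:,330:]=0
c=max(cv2.findContours(m,0,2)[0],key=cv2.contourArea); r=cv2.boxPoints(cv2.minAreaRect(c)); P=[onz(w,*q,.127) for q in r]
print("cap",np.round(r),np.mean(P,0),[ (round(np.linalg.norm(P[i]-P[i-1]),4),round(np.degrees(np.arctan2(*(P[i]-P[i-1])[1::-1])),1)) for i in range(4)])
# label centroid/rect
def lab(c,u,v,r):
    g=cv2.medianBlur(cv2.cvtColor(c["img"],6),3); x=int(u)-r;y=int(v)-r
    k=4; z=cv2.resize(g[y:y+2*r,x:x+2*r],None,fx=k,fy=k,interpolation=2)
    z=cv2.morphologyEx(z,cv2.MORPH_CLOSE,np.ones((25,25)))
    th,b=cv2.threshold(z[r*k-60:r*k+60,r*k-70:r*k+70],0,255,8)
    cs=max(cv2.findContours(b,0,2)[0],key=cv2.contourArea)
    q=cv2.boxPoints(cv2.minAreaRect(cs))+[r*k-70,r*k-60]; return (q+.5)/k-.5+[x,y]
out=[]
for c,u,v in((t,425,213),(s,440.5,287)):
    q=lab(c,u,v,24); out.append(q); print(np.round(q,1),q.mean(0))
o1,d1=ray(t,425,213); 
for a,b in((out[0].mean(0),out[1].mean(0)),((425,213),(440.5,286))):
    o1,d1=ray(t,*a); o2,d2=ray(s,*b); A=np.stack([d1,-d2],1); x=np.linalg.lstsq(A,o2-o1,rcond=None)[0]
    print("tri",o1+d1*x[0],o2+d2*x[1])
def frame(c,q,C,psi):
    n=np.array([-np.sin(.5)*np.cos(psi),-np.sin(.5)*np.sin(psi),np.cos(.5)])
    P=[]
    for u in q:
        o,d=ray(c,*u); P.append(o+d*(n@(C-o))/(n@d))
    return n,P
C=np.array([.595,-.26,.04])
hand=[(436,267),(463.3,281.7),(444,309.3),(418.7,285.3)]
for c,q in((t,out[0]),(s,out[1]),(s,hand)):
    n,P=frame(c,q,C,0)
    print([(np.round((P[i]-P[i-1])*1000,0),round(np.linalg.norm(P[i]-P[i-1])*1e3)) for i in range(4)])
E
```

```text
cap [[254. 287.]
 [261. 241.]
 [304. 248.]
 [297. 294.]] [ 0.4680966  -0.12068094  0.127     ] [(np.float64(0.0339), np.float64(-117.9)), (np.float64(0.0392), np.float64(150.7)), (np.float64(0.0324), np.float64(62.4)), (np.float64(0.0393), np.float64(-27.2))]
[[411.2 226.1]
 [412.1 203.4]
 [442.8 204.7]
 [441.9 227.4]] [427.00782156 215.39821827]
[[422.1 271.6]
 [456.9 271.6]
 [456.9 301.4]
 [422.1 301.4]] [439.5 286.5]
tri [ 0.58549996 -0.26057728  0.0592553 ] [ 0.58828733 -0.26342434  0.06008006]
tri [ 0.59290676 -0.25713176  0.04973537] [ 0.59636224 -0.26068114  0.05076334]
[(array([ 4., 80.,  2.]), 80), (array([54.,  0., 30.]), 62), (array([ -3., -79.,  -2.]), 79), (array([-55.,  -1., -30.]), 62)]
[(array([34., 35., 19.]), 53), (array([ 33., -47.,  18.]), 60), (array([-34., -34., -19.]), 52), (array([-33.,  45., -18.]), 59)]
[(array([38., -2., 21.]), 44), (array([  9., -53.,   5.]), 54), (array([-50.,  -6., -27.]), 57), (array([ 3., 61.,  2.]), 61)]
```

Label near (0.594, -0.259, 0.045), yaw about 0. Scanner at (0.468, -0.121) with its narrow side about 3° off the jaws. Grasping it.

Request:
jog_arm(steps=[[0.22, -0.37, 0, 0, 0, -0.07], [0.23, -0.38, -0.3, 0, 0, -0.07], [0.23, -0.38, -0.7, 0, 0, -0.07], [0.23, -0.38, -0.9, 0, 0, -0.07], [0.23, -0.38, -0.9, 0, 0, -0.07]])

```text
clock: 24.75
position: [0.4681, -0.1203, 0.1594]
orientation: [-2.591, -1.758, 0.019]
ft_force: [0.9, -0.1, -0.2]
width: 0.0855
```

Request:
jog_arm(steps=[[0, 0, -0.3, 0, 0, 0], [0, 0, -0.6, 0, 0, 0], [0, 0, -0.82, 0, 0, 0], [0, 0, -0.82, 0, 0, 0]])

```text
clock: 25.15
position: [0.4675, -0.1196, 0.0764]
orientation: [-2.589, -1.758, 0.021]
ft_force: [0.5, -0.7, 0.6]
width: 0.0857
```

```bash
python3 - <<'E'
from h import *
w=read_camera("wrist"); print(arm.sense()["position"])
h=cv2.medianBlur(cv2.cvtColor(w["img"],cv2.COLOR_BGR2HSV),3)
m=cv2.inRange(h,(20,110,50),(35,255,255)); m[:,:200]=0;m[:,440:]=0; m[:250]=0
ys,xs=np.nonzero(m); print(xs.min(),xs.max(),ys.min(),ys.max()); u,v=(xs.min()+xs.max())/2,(ys.min()+ys.max())/2; print(onz(w,u,v,.128))
E
```

```text
[ 0.46824523 -0.11993826  0.07791545]
257 370 251 425
[ 0.44899734 -0.11223885  0.128     ]
```

Centred between the jaws (columns 257–370). Close gently and lift.

Request:
jog_arm(steps=[[0, 0, 0, 0, 0, 0], [0, 0, 0, 0, 0, 0], [0, 0, 0, 0, 0, 0], [0, 0, 0, 0, 0, 0], [0, 0, 0, 0, 0, 0], [0, 0, 0, 0, 0, 0], [0, 0, 0, 0, 0, 0], [0, 0, 0, 0, 0, 0], [0, 0, 0, 0, 0, 0]], claw=1, grip_force=50)

```text
clock: 26.1
position: [0.4688, -0.1202, 0.0789]
orientation: [-2.592, -1.76, 0.018]
ft_force: [-0.3, -0.7, 6.7]
width: 0.0307
```

Request:
jog_arm(steps=[[0, 0, 0.15, 0, 0, 0], [0, 0, 0.4, 0, 0, 0], [0, 0, 0.8, 0, 0, 0], [0, 0, 1, 0, 0, 0], [0, 0, 1, 0, 0, 0]])

```text
clock: 26.6
position: [0.4699, -0.1207, 0.1817]
orientation: [-2.595, -1.762, 0.014]
ft_force: [-0.5, -0.9, -2.1]
width: 0.0308
```

```bash
python3 - <<'E'
from h import *
a=arm.sense(); p=a["position"]; Rt=R.from_rotvec(a["orientation"]).as_matrix(); print(p,Rt[:,2],a["q"],a["width"])
# scanner origin in tool: below TCP along tool z by (TCPz at grasp - mat top)
zg=.078; k=zg-.004
n=np.array([-np.sin(.5),0,np.cos(.5)]); C=np.array([.594,-.259,.045])
T=C+n*(.1+k); print("TCP target",T,"delta",T-p)
rv=R.align_vectors([-n],[Rt[:,2]])[0].as_rotvec(); print("turn",rv/np.radians(45))
E
```

```text
[ 0.46990824 -0.12071291  0.1816868 ] [-0.01006434 -0.00100937 -0.99994884] [-0.42151953  0.17582397 -0.21619848  1.1875445  -0.00503884 -0.04359017] 0.030765266429543095
TCP target [ 0.51057996 -0.259       0.19769937] delta [ 0.04067172 -0.13828709  0.01601257]
turn [ 1.17827911e-03 -6.49434085e-01  6.43696814e-04]
```

Request:
jog_arm(steps=[[0.05, -0.2, 0.16, 0, -0.1, 0], [0.15, -0.5, 0.16, 0, -0.2, 0], [0.2, -0.8, 0.16, 0, -0.3, 0], [0.2, -0.8, 0.16, 0, -0.3, 0]])

```text
clock: 27.0
position: [0.4888, -0.2031, 0.1963]
orientation: [2.485, 1.681, 0.281]
ft_force: [0.0, -0.5, -2.3]
width: 0.0313
```

Request:
jog_arm(steps=[[0.1, -0.2, 0, 0, -0.1, 0], [0.2, -0.4, 0, 0, -0.2, 0], [0.2, -0.58, 0, 0, -0.3, 0], [0.2, -0.58, 0, 0, -0.35, 0], [0.2, -0.58, 0, 0, -0.35, 0], [0.2, -0.58, 0, 0, -0.35, 0]])

```text
clock: 27.6
position: [0.5084, -0.2606, 0.1956]
orientation: [2.321, 1.569, 0.591]
ft_force: [-0.2, 0.2, -1.4]
width: 0.0302
```

```bash
python3 - <<'E'
from h import *
a=arm.sense(); p=a["position"]; z=R.from_rotvec(a["orientation"]).as_matrix()[:,2]; print(p,z,a["q"],np.abs(a["dq"]).max())
f=p+z*(.074+.1); print("focus",f,"err",f-[.594,-.259,.045])
s=read_camera("side"); w=read_camera("wrist"); cv2.imwrite("pics/c8.png",np.hstack([cv2.resize(s["img"][150:350,270:470],(400,400),interpolation=2),cv2.resize(w["img"],(400,400))]))
E
```

```text
[ 0.50836315 -0.26061169  0.19555608] [ 0.47854901 -0.00108606 -0.87806017] [-0.80324758  0.0693482  -0.42015241  0.71873562  0.35076559 -0.3562048 ] 0.02007469049927327
focus [ 0.59163068 -0.26080066  0.04277361] err [-0.00236932 -0.00180066 -0.00222639]
```

View pics/c8.png

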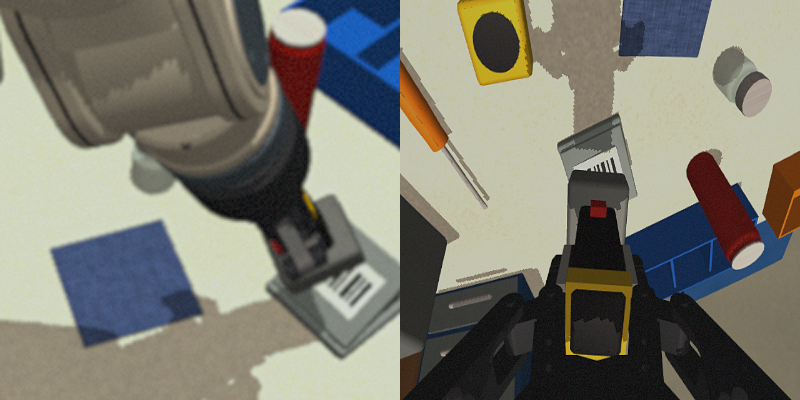

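The scanner points squarely at the label; the model focus error is about 4 mm. Hold over 1 s, and measure the now-empty mat.

Request:
jog_arm(steps=[[0, 0, 0, 0, 0, 0], [0, 0, 0, 0, 0, 0], [0, 0, 0, 0, 0, 0], [0, 0, 0, 0, 0, 0], [0, 0, 0, 0, 0, 0], [0, 0, 0, 0, 0, 0], [0, 0, 0, 0, 0, 0], [0, 0, 0, 0, 0, 0], [0, 0, 0, 0, 0, 0], [0, 0, 0, 0, 0, 0]])

```text
clock: 28.7
position: [0.5091, -0.2607, 0.1962]
orientation: [2.319, 1.569, 0.591]
ft_force: [-0.1, 0.4, -2.0]
width: 0.0299
```

Request:
jog_arm(steps=[[0, 0, 0, 0, 0, 0], [0, 0, 0, 0, 0, 0], [0, 0, 0, 0, 0, 0], [0, 0, 0, 0, 0, 0], [0, 0, 0, 0, 0, 0]])

```text
clock: 29.2
position: [0.5091, -0.2607, 0.1962]
orientation: [2.319, 1.57, 0.591]
ft_force: [-0.0, 0.0, -2.5]
width: 0.0301
```

```bash
python3 - <<'E'
from h import *
a=arm.sense(); print(a["position"],a["width"],np.abs(a["dq"]).max())
s=read_camera("side"); h=cv2.medianBlur(cv2.cvtColor(s["img"],cv2.COLOR_BGR2HSV),3)
m=cv2.inRange(h,(100,60,30),(125,255,255)); n,l,st,ce=cv2.connectedComponentsWithStats(m); i=l[292,334]; print(st[i],ce[i])
c=cv2.findContours((l==i).astype(np.uint8),0,2)[0][0]; q=cv2.approxPolyDP(cv2.convexHull(c),6,True)[:,0]; P=np.array([onz(s,*x,.004) for x in q]); print(q.tolist(),P.round(4),P.mean(0))
z=R.from_rotvec(a["orientation"]).as_matrix()[:,2]; print("turn",R.align_vectors([[0,0,-1]],[z])[0].as_rotvec()/np.radians(45))
E
```

```text
[ 0.50906407 -0.26066924  0.19616866] 0.030111047171932765 0.001468888012977903
[ 296  261   74   61 2934] [331.95023858 291.05521472]
[[349, 261], [369, 305], [312, 321], [296, 275]] [[ 0.5404 -0.0943  0.004 ]
 [ 0.5018 -0.1885  0.004 ]
 [ 0.4059 -0.1481  0.004 ]
 [ 0.4456 -0.0545  0.004 ]] [ 0.47344777 -0.12136546  0.004     ]
turn [0.00179892 0.63679453 0.        ]
```

Request:
jog_arm(steps=[[-0.1, 0.2, 0, 0, 0.15, 0], [-0.2, 0.5, 0, 0, 0.3, 0], [-0.25, 0.8, 0, 0, 0.45, 0], [-0.3, 0.9, 0, 0, 0.637, 0], [-0.3, 0.9, 0, 0, 0.637, 0], [-0.3, 0.9, 0, 0, 0.637, 0]])

```text
clock: 29.85
position: [0.4802, -0.1706, 0.1955]
orientation: [2.599, 1.762, 0.002]
ft_force: [-0.6, 0.8, -2.5]
width: 0.0301
```

Request:
jog_arm(steps=[[-0.08, 0.5, -0.1, 0, 0, 0], [-0.08, 0.5, -0.3, 0, 0, 0], [-0.08, 0.5, -0.3, 0, 0, 0], [-0.08, 0.5, -0.3, 0, 0, 0]])

```text
clock: 30.25
position: [0.4719, -0.1214, 0.166]
orientation: [2.599, 1.76, 0.005]
ft_force: [0.7, 0.5, -2.0]
width: 0.0301
```

```bash
python3 - <<'E'
from h import *
a=arm.sense(); z=R.from_rotvec(a["orientation"]).as_matrix()[:,2]; print(a["position"],z)
print("shift",(np.array([.471,-.121,.0795])-a["position"])/.1,"turn",R.align_vectors([[0,0,-1]],[z])[0].as_rotvec()/np.radians(45))
E
```

```text
[ 0.4719211  -0.12140402  0.16604318] [ 0.00429934 -0.00101607 -0.99999024]
shift [-0.00921095  0.00404022 -0.86543178] turn [0.0012937  0.00547411 0.        ]
```

Request:
jog_arm(steps=[[0, 0, -0.2, 0, 0.005, 0], [0, 0, -0.4, 0, 0.005, 0], [0, 0, -0.6, 0, 0.005, 0], [0, 0, -0.72, 0, 0.005, 0], [0, 0, -0.8, 0, 0.005, 0], [0, 0, -0.83, 0, 0.005, 0], [0, 0, -0.83, 0, 0.005, 0]])

```text
clock: 30.95
position: [0.4722, -0.122, 0.0834]
orientation: [2.6, 1.76, 0.0]
ft_force: [0.0, 1.2, -3.0]
width: 0.0299
```

Request:
jog_arm(steps=[[0, 0, -0.01, 0, 0, 0], [0, 0, -0.02, 0, 0, 0], [0, 0, -0.03, 0, 0, 0], [0, 0, -0.03, 0, 0, 0]])

```text
clock: 31.35
position: [0.4722, -0.122, 0.0805]
orientation: [2.6, 1.76, 0.001]
ft_force: [0.5, -0.3, -1.8]
width: 0.0298
```

Request:
jog_arm(steps=[[0, 0, -0.01, 0, 0, 0], [0, 0, -0.015, 0, 0, 0], [0, 0, -0.015, 0, 0, 0], [0, 0, -0.015, 0, 0, 0]])

```text
clock: 31.75
position: [0.4723, -0.122, 0.0791]
orientation: [2.6, 1.76, 0.001]
ft_force: [0.1, -0.3, 1.4]
width: 0.0298
```

Touching down (the force changed sign). Release and retreat.

Request:
jog_arm(steps=[[0, 0, 0, 0, 0, 0], [0, 0, 0, 0, 0, 0], [0, 0, 0, 0, 0, 0], [0, 0, 0, 0, 0, 0], [0, 0, 0, 0, 0, 0], [0, 0, 0, 0, 0, 0], [0, 0, 0, 0, 0, 0], [0, 0, 0, 0, 0, 0]], claw=-1)

```text
clock: 32.55
position: [0.4723, -0.122, 0.0791]
orientation: [2.6, 1.76, 0.001]
ft_force: [-0.2, -0.9, -0.4]
width: 0.0852
```

Request:
jog_arm(steps=[[0, 0, 0.15, 0, 0, 0], [0, 0, 0.4, 0, 0, 0], [0, 0, 0.8, 0, 0, 0], [0, 0, 1, 0, 0, 0], [0, 0, 1, 0, 0, 0]])

```text
clock: 33.05
position: [0.4736, -0.1225, 0.182]
orientation: [2.596, 1.757, 0.005]
ft_force: [-0.0, -0.4, -0.6]
width: 0.0857
```

Request:
jog_arm(steps=[[0, 0, 0.4, 0, 0, 0], [0, 0, 0.8, 0, 0, 0], [0, 0, 0.8, 0, 0, 0], [0, 0, 0.8, 0, 0, 0]])

```text
clock: 33.45
position: [0.4737, -0.1226, 0.2617]
orientation: [2.596, 1.757, 0.006]
ft_force: [-1.1, 0.1, -0.6]
width: 0.0851
```

```bash
python3 - <<'E'
from h import *
s=read_camera("side"); w=read_camera("wrist"); print(arm.sense()["position"])
cv2.imwrite("pics/c9.png",np.hstack([cv2.resize(s["img"][130:330,180:380],(400,400),interpolation=2),cv2.resize(w["img"],(400,400))]))
E
```

```text
[ 0.47310454 -0.12229367  0.2604696 ]
```

View pics/c9.png

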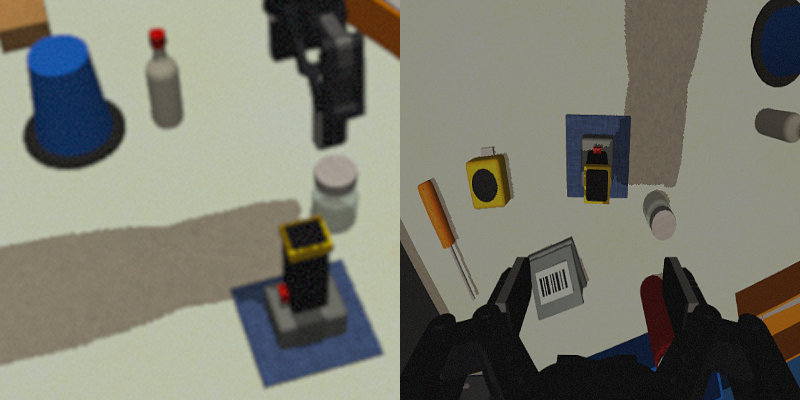

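The scanner stands upright in the middle of the mat, the cups are nested, and the gripper is clear. Handing in.

```bash
python3 -c "
from rig import arm
print(arm.sign_off())"
```

```text
the job is handed in; nothing more can be done
None
```

I finished the job and handed it in at about 33.5 s of the 72 s allowed; the hand-in gave no verdict.

- **Cups:** I lowered green, orange and blue over the yellow cup in that order. Each came down to its expected height with only 1–2 N of contact, and the pictures after each release show it upright on the pad.
- **Scanner:** I held it about 1.6 s facing the label. By the arm's pose the reading point was about 4 mm from my estimate of the label's middle, with the axis within about 0.02 rad of its normal. I then set it down gently on the mat, within about 2 mm of my estimate of the middle, and the last picture shows it upright.
- **Other things:** The bystanders in view look unmoved, though I judged that by eye and did not measure it. The gripper was open and about 0.13 m above everything.

**Checks that failed or disagreed:**
- Automatic outlining of the label failed: it picked up the block in the top view and gave a useless box in the side view. I used hand-picked corners instead, so the label's position is good to about 5–10 mm.
- Estimates of how far each cup sat off-centre in the gripper differed by 2–3 mm, and I used values in between.

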